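# Close the pod drawers and the tea box

### The arm

A 6-joint arm with a two-finger parallel gripper is mounted at the origin on a cart in front of the work surface, level with it; the furniture and walls round the work are solid. World frame = base frame: x ahead of the robot, y to its left, z up, the work surface at z = 0. Lengths are in m, angles in rad, forces in N, time in s.
With the tool pointing down it reaches from about 0.25 to 0.725 m from the base axis. Payload 4 kg.
Tool frame: the origin (TCP) lies on the centre line of the jaws, within the pads' length; the fingertips stand 14 mm ahead of it and the grasp point (between the pads) lies 5 mm behind it; z points along the fingers, x is the direction in which the jaws open and shut, and the axes are right-handed (so a half turn about z gives the same grasp; the last joint's range is limited). The gripper opens to 85 mm and grips with 20 to 120 N. Pads are 22 mm wide; open, the fingers measure 114 mm over their backs; the gripper's body (76 mm by 85 mm) begins 54 mm behind the grasp point. The pads swing forward as they close: fully open they stand 13 mm farther back than shut.
Start: joints at [-1.223, 0.241, 0.005, 1.335, 0, 1.571], TCP at [0.17, -0.47, 0.245] pointing down, gripper open.
Joint ranges: [-2.72, 2.72], [-1.05, 1.87], [-1.09, 1.28], [-1.99, 2.15], [-1.42, 1.44], [-3.14, 3.14]. Speed limits (rad/s): [2.79, 2.79, 3.14, 3.14, 3.14, 3.14].

### API

Orientations are given as a unit quaternion [x, y, z, w].
In Python, from workcell import bot gives the robot as it stands.
- The arm moves only by the tool play_rows, never from a script. Its argument "motion" is a list of rows, each an object with "fingers": the closure, from -1 (fully open) to 1 (shut), so that 0 is half open; "translation": the shift along the tool's x, y, z in cm, a list of three; "roll": the turn about the tool's z in degrees. A call has 1 to 20 rows; each row is the pose to reach, as a shift and turn from the pose commanded when the call began, along the tool's axes at that moment; what a row does not reach only later rows make up. A row lasts 1/12 s, in which the tool goes at most 41.7 mm and 7.16 degrees, less where a joint would pass 70% of its speed; a pose out of reach is approached as far as the arm can. A call with a gripper value outside its range is refused whole. The fingers move at their own pace and stop on an object; the grip force is fixed at half the most. Time passes only in rows, so rows that repeat a pose let the fingers close. It gives the time, the measured TCP pose, the force and the opening at its end, in the units of the state.
- bot.get_obs(): the state, without advancing time (a new reading comes with each control period).
- bot.camera(name): name is "scene" or "top"; returns a dict with "pixels" (400x640x3 uint8, red, green, blue), "intrinsics" (3x3 intrinsics, pixels), "k1" (the pictures are not rectified: a ray, as slopes to the right and down, at radius r is drawn at 1 + k1 r^2 times it, then the intrinsics apply), "world_to_cam" (4x4, takes a point from world to camera coordinates). Camera axes: x right, y down, z forward; pixel columns grow to the right and rows downward; lengths in m; the calibration is good to about 2 mm. A picture is of the moment at which its call begins. There is no depth.
- bot.job_done(): hands the job in, once; it reports no verdict.
The state is a dict: "clock": time; "joint_pos": joint angles; "joint_vel": joint speeds; "tau": joint torques, N m; "eef_pos": TCP position; "tool_rot": TCP orientation; "ft_force": force on the tool from outside, world axes, zero at the start; "ft_torque": the same for the moment, N m; "grip_width": finger opening in m.
Only numpy, scipy, OpenCV 4.12 (cv2) and the standard library are available. Lean on these libraries where they do the work, as an engineer would, in place of code of your own. Each camera call takes 0.05 s, during which the arm holds its last target. There are 200 camera calls.

### The job

Tidy up after coffee: with the fingertips, push both open drawers of the pod drawer unit fully home, and push the open lid of the tea box down until it lies flat on the box. Only push them shut: do not pull the drawers farther out or lift the lid higher, and leave all the loose things around them where they are.

Things in the scene. Friction and masses are not known exactly. Their poses are not given: they have to be found in the camera images.
- pod_unit: low white drawer unit for coffee pods, fixed to the worktop, 180 mm wide and 70 mm high; two small drawers with dark wooden fronts side by side, both pulled out, coffee pods in them. Origin: middle of the footprint, on the worktop. x points into the unit (away from the robot, the way a drawer is pushed shut), y to the left, z up. With a drawer shut its front face is 75 mm ahead (-x) of the origin; the unit's back is 75 mm behind the origin.
- left_front (a point): point on the outer face of the left drawer's front (left as the robot sees it), mid-width, 26 mm above the worktop; moves with the drawer; axes as the drawer unit. The front is 86 mm wide and 10 mm thick and reaches from 4 to 66 mm above the worktop; a finger notch 34 mm wide in the middle of its top edge goes down to 48 mm above the worktop. There is no knob.
- right_front (a point): the same point on the right drawer's front; the drawers are alike, 90 mm apart centre to centre.
- left_drawer (a joint): how far the left drawer is pulled out, m: 0 shut, 0.105 at its outer stop. Slides with about 1.5 N friction and stays where it is left.
- right_drawer (a joint): the same for the right drawer.
- lid_hinge (a point): middle of the lid's hinge line, at the back upper edge of the white tea box, 72 mm above the worktop; fixed, with the axes of the box: x points to the back (away from the robot), y to the left along the hinge, z up. The box is fixed to the worktop, 140 mm front to back, 130 mm wide, and lies ahead (-x) of the hinge.
- lid_edge (a point): middle of the front edge of the dark wooden lid, on its outer (upper) face; moves with the lid. The lid is a plain flat board 134 mm wide, 8 mm thick, 152 mm from hinge to front edge, so it overhangs the box front by 12 mm; its underside passes through the hinge line. No knob.
- lid (a joint): opening angle of the lid, rad: 0 lies flat shut on the box, positive is front edge up. A stiff hinge: it stays at any angle and takes about 1 N at the front edge to fold down.
- kitchen_timer: round white and grey kitchen timer, 62 mm across, 43 mm high, standing near the front edge of the worktop; loose, to be left where it is. Origin: middle of its underside
- matchbox: matchbox lying flat, 37 x 54 x 14 mm, near the front edge, right of the timer; loose, to be left where it is. Origin: middle of its underside
- teaspoon: steel teaspoon lying flat, 130 mm long, near the front edge, left of the timer; loose, to be left where it is. Origin: middle of its underside
- garlic: bulb of garlic, about 60 mm across and 58 mm high, at the left side of the worktop behind the mills; loose, to be left where it is. Origin: middle of its underside
- salt_mill: white salt mill with a grey head, 52 mm across, 144 mm high, front left corner; loose, to be left where it is. Origin: middle of its underside
- pepper_mill: black pepper mill with a grey head, 52 mm across, 144 mm high, front left corner; loose, to be left where it is. Origin: middle of its underside
- coffee_pod_4: spare dark coffee pod, 54 mm across, 31 mm high, standing on top of the drawer unit towards its back; loose, to be left where it is. Origin: middle of its underside

How it is judged:
At the end, for the whole second after the job is handed in: Both drawers are within 4 mm of fully shut, the lid is within 0.04 rad of flat (about 6 mm at its front edge), and every loose thing is within 30 mm of where it stood (value of joint each of left_drawer, right_drawer below 0.004 m and value of joint lid below 0.04 rad and distance of each of kitchen_timer, matchbox, teaspoon, garlic, salt_mill, pepper_mill, coffee_pod_4 from where it was at the start of the episode below 0.03 m); the robot touches nothing.
It fails at once if a drawer is pulled farther out, beyond 95 mm (value of joint any of left_drawer, right_drawer above 0.095 m).
It fails at once if the lid is lifted higher, beyond 1.2 rad (value of joint lid above 1.2 rad).
It fails at once if a loose thing is moved or lifted by more than 30 mm (distance of any of kitchen_timer, matchbox, teaspoon, garlic, salt_mill, pepper_mill, coffee_pod_4 from where it was at the start of the episode above 0.03 m).
It also fails if it takes over 56 s, if anything falls off the work surface, if the arm or the gripper's body presses on something with over 40 N, if the wrist force passes 120 N, or if a joint passes its speed limit or range.

## Working session

There is one attempt and no reset: what is moved stays moved. The work goes in short steps, Python scripts to look and compute and a tool call to move; the robot and the scene stay as the last step left them, time stands still between calls to the robot, and variables do not carry over. Pictures are saved under pics/ and viewed, about 8 in all and at most 12, crops included, and the job is handed in when it is done.

Besides the shell and the picture viewer there is one more tool, called after ">>>" by a JSON object that holds its "name" and its "arguments", one argument or row to a line. play_rows: Moves the arm, as the interface text tells. Its arguments: {"type":"object","properties":{"motion":{"type":"array","items":{"type":"object","properties":{"fingers":{"type":"number"},"translation":{"type":"array","items":{"type":"number"}},"roll":{"type":"number"}}}}},"required":["motion"]}

```bash
mkdir -p pics; cat > h.py <<'E'
import numpy as np, cv2
from workcell import bot
def cam(n):
    c=bot.camera(n); return c
def ray(c,u,v):
    K=np.array(c["intrinsics"]);k=c["k1"]
    d=np.array([(u-K[0,2])/K[0,0],(v-K[1,2])/K[1,1]]);s=d.copy()
    for _ in range(30): s=d/(1+k*(s@s))
    T=np.array(c["world_to_cam"]);R=T[:3,:3]
    return -R.T@T[:3,3], R.T@np.array([s[0],s[1],1])
def atz(c,u,v,z):
    o,d=ray(c,u,v); return o+d*(z-o[2])/d[2]
def proj(c,p):
    T=np.array(c["world_to_cam"]);q=T[:3,:3]@np.array(p)+T[:3,3];s=q[:2]/q[2]
    s=s*(1+c["k1"]*(s@s));K=np.array(c["intrinsics"]);return K[0,0]*s[0]+K[0,2],K[1,1]*s[1]+K[1,2]
def tri(c1,p1,c2,p2):
    o1,d1=ray(c1,*p1);o2,d2=ray(c2,*p2)
    t=np.linalg.lstsq(np.c_[d1,-d2],o2-o1,rcond=None)[0]
    a=o1+d1*t[0];b=o2+d2*t[1];return (a+b)/2,np.linalg.norm(a-b)
def save(c,f): cv2.imwrite(f,cv2.resize(c["pixels"][:,:,::-1],None,fx=1.25,fy=1.25,interpolation=cv2.INTER_CUBIC))
E
python3 - <<'E'
from h import *
import pickle
d={}
for n in("scene","top"):
    c=cam(n);save(c,f"pics/{n}0.png");d[n]=c;print(n,c["world_to_cam"],c["k1"])
pickle.dump(d,open("c0.pkl","wb"))
print(bot.get_obs())
E
```

```text
scene [[-0.45252418 -0.89169181  0.01037226  0.3166678 ]
 [-0.68574653  0.34052656 -0.64326772  0.35779255]
 [ 0.57006453 -0.29820694 -0.76557106  0.77948715]
 [ 0.          0.          0.          1.        ]] -0.07433661750807387
top [[ 0.1656895  -0.98617481 -0.0024946   0.01909572]
 [-0.95881074 -0.16049919 -0.23435437  0.53706459]
 [ 0.23071399  0.04122191 -0.97214804  0.94724525]
 [ 0.          0.          0.          1.        ]] 0.03215501535640789
{'clock': 0.1, 'joint_pos': array([-1.22298480e+00,  2.41355296e-01,  3.85691924e-03,  1.33520296e+00,
       -9.66644652e-06,  1.57079113e+00]), 'joint_vel': array([-0.00046799, -0.00136424,  0.00211897,  0.00063993, -0.00025085,
        0.00031161]), 'tau': array([ 1.30557321e-03, -3.73137724e+01,  2.53010005e+01,  1.08137439e-02,
        1.22557694e-04, -2.86905220e-06]), 'eef_pos': array([ 0.17023342, -0.46955237,  0.24449236]), 'tool_rot': array([ 8.18793281e-01, -5.74087673e-01, -7.82677142e-04, -5.42868439e-04]), 'ft_force': array([-0.91747489,  0.22586257,  0.24798693]), 'ft_torque': array([ 0.05407974, -0.01166161, -0.05170342]), 'grip_width': 0.08543159838412102}
```

View pics/scene0.png

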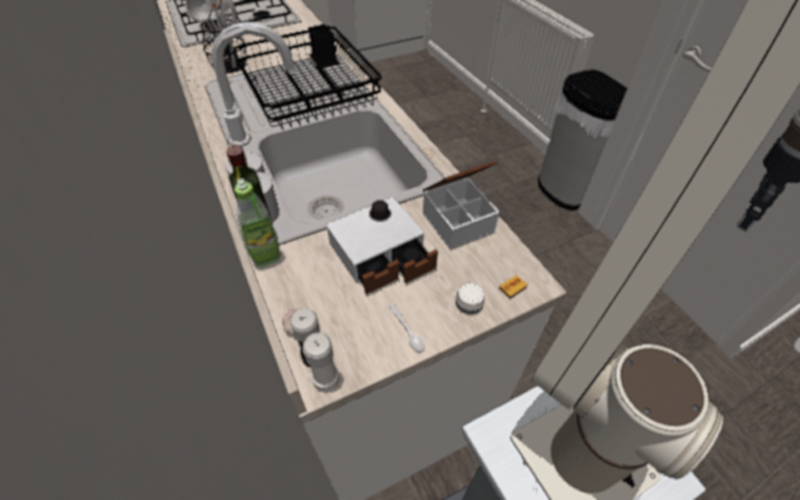

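View pics/top0.png

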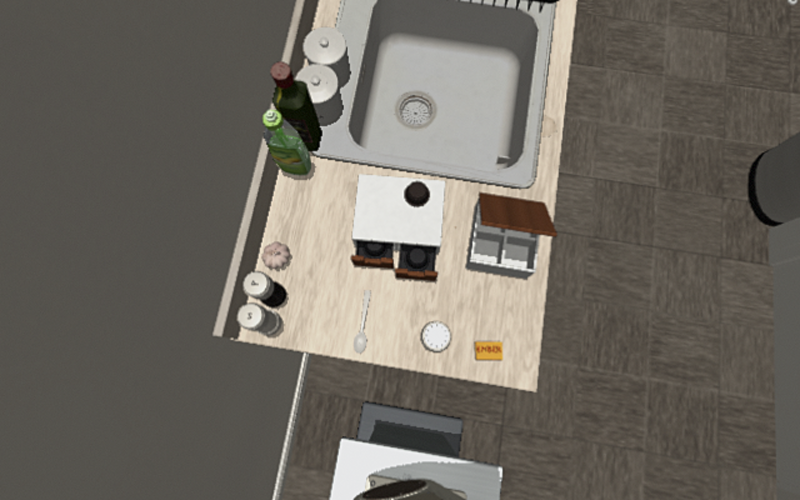

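The scene shows the unit near (375,240) with both drawers out and the tea box near (460,210) with its lid up. The top view shows the drawer fronts at about (372,261) and (416,274), and the box at (505,235). I'll take enlarged crops to get the corners.

```bash
python3 - <<'E'
import pickle,cv2
d=pickle.load(open("c0.pkl","rb"))
def crop(n,x,y,w,h,s,f):
    im=d[n]["pixels"][y:y+h,x:x+w,::-1];im=cv2.convertScaleAbs(cv2.resize(im,None,fx=s,fy=s,interpolation=cv2.INTER_CUBIC),alpha=1.3,beta=15)
    for i in range(0,w,20): cv2.putText(im,str(x+i),(i*s,8),0,.3,(0,255,255));cv2.line(im,(i*s,0),(i*s,h*s),(0,255,255),1) if 0 else cv2.line(im,(i*s,10),(i*s,16),(0,0,255),1)
    for i in range(0,h,20): cv2.putText(im,str(y+i),(0,i*s+3),0,.3,(0,255,255))
    cv2.imwrite(f,im)
crop("top",275,135,175,100,4,"pics/topc.png")
crop("scene",255,125,150,115,5,"pics/scenec.png")
E
```

```text
(no output)
```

View pics/topc.png

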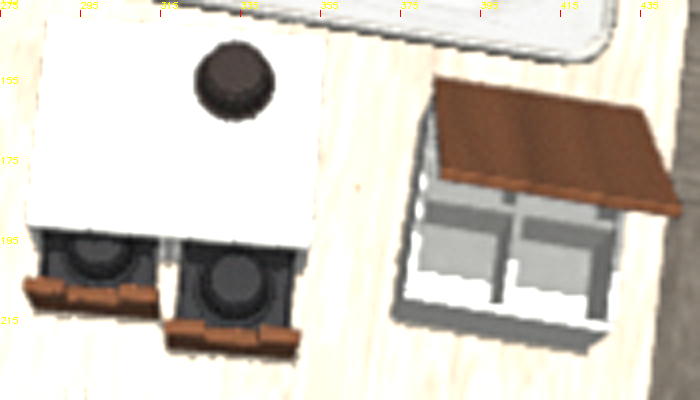

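View pics/scenec.png

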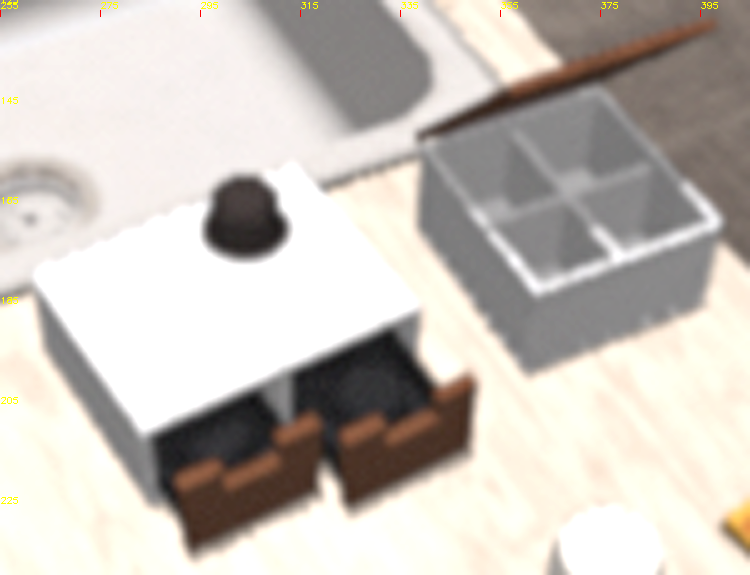

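Top crop, in raw pixels: the unit's front top edge runs (282,192)–(352,197), the drawer fronts sit around y≈209 and 219, and the lid's front edge runs about (389,179)–(444,187). The scene crop shows the same corners. Next I fit the poses to both views.

```bash
cat > fit.py <<'E'
from h import *
import pickle
from scipy.optimize import least_squares
d=pickle.load(open("c0.pkl","rb"));S,T=d["scene"],d["top"]
t=lambda x,y:(T,(x/4+275-.4,y/4+135-.4)); s=lambda x,y:(S,(x/5+255-.4,y/5+125-.4))
def W(x,y,a,p): c,q=np.cos(a),np.sin(a); return [x+c*p[0]-q*p[1],y+q*p[0]+c*p[1],p[2]]
# unit: x,y,yaw,dl,dr
U=lambda px,py,pz:(lambda v:W(v[0],v[1],v[2],(px,py,pz)))
L=lambda dy:(lambda v:W(v[0],v[1],v[2],(-.075-v[3],.045+dy,.066)))
R=lambda dy:(lambda v:W(v[0],v[1],v[2],(-.075-v[4],-.045+dy,.066)))
Lb=lambda dy:(lambda v:W(v[0],v[1],v[2],(-.075-v[3],.045+dy,.004)))
Rb=lambda dy:(lambda v:W(v[0],v[1],v[2],(-.075-v[4],-.045+dy,.004)))
unit=[(t(47,20),U(.075,.09,.07)),(t(325,38),U(.075,-.09,.07)),(s(33,272),U(.075,.09,.07)),(s(295,162),U(.075,-.09,.07)),
(s(188,489),L(.043)),(s(322,426),L(-.043)),(s(345,446),R(.043)),(s(474,380),R(-.043)),
(s(193,555),Lb(.043)),(s(318,495),Lb(-.043)),(s(350,510),Rb(.043)),(s(470,452),Rb(-.043))]
H=lambda u,dy:(lambda v:W(v[0],v[1],v[2],(u,dy,.072)))
def E(r,n,dy): return lambda v:W(v[0],v[1],v[2],(-r*np.cos(v[3])+n*np.sin(v[3]),dy,.072+r*np.sin(v[3])+n*np.cos(v[3])))
lid=[(t(460,178),E(.152,.008,.067)),(t(679,207),E(.152,.008,-.067)),(t(435,78),E(0,.008,.067)),(t(640,108),E(0,.008,-.067)),
(s(715,26),E(.152,.004,-.067)),(s(540,292),H(-.14,.065)),(s(720,218),H(-.14,-.065)),(s(420,145),H(0,.065)),(t(612,325),H(-.14,-.065)),(t(403,303),H(-.14,.065))]
def fit(obs,v0):
    f=lambda v:np.concatenate([np.subtract(proj(c,m(v)),p) for (c,p),m in obs])
    r=least_squares(f,v0,loss="soft_l1");print(np.round(r.x,4));print(np.round(f(r.x).reshape(-1,2),1).tolist());return r.x
if __name__=="__main__":
    u=fit(unit,[.5,.0,-.1,.04,.07])
    l=fit(lid,[.6,-.2,-.1,.8])
    for n,p in [("left",W(*u[:3],(-.075-u[3],.045,.026))),("right",W(*u[:3],(-.075-u[4],-.045,.026))),("edge",E(.152,.008,0)(l))]: print(n,np.round(p,3))
    print("timer",atz(T,435/1.25,336/1.25,.043),"spoon",atz(T,368/1.25,291/1.25,0),"match",atz(T,488/1.25,350/1.25,.014))
E
python3 fit.py
```

```text
[0.6006 0.1218 0.0904 0.0297 0.0478]
[[0.2, -0.4], [0.2, 0.1], [-0.9, 0.7], [0.2, 0.3], [-1.0, 0.4], [0.2, -0.4], [0.4, -0.5], [1.0, -0.1], [-0.7, 0.8], [0.9, -0.3], [-0.9, 0.5], [0.3, -0.6]]
[ 0.662  -0.0969  0.0211  0.8446]
[[-4.9, -0.6], [1.3, 0.5], [-1.3, -0.7], [0.4, -1.1], [0.4, 0.0], [-0.4, 1.0], [0.7, 1.0], [-0.7, 0.8], [1.2, 1.2], [0.7, -0.8]]
left [0.492 0.157 0.026]
right [0.482 0.066 0.026]
edge [ 0.567 -0.099  0.191]
timer [0.36827574 0.0105073  0.043     ] spoon [0.44025573 0.16054926 0.        ] match [ 0.36079243 -0.10011136  0.014     ]
```

>>> {"name": "play_rows", "arguments": {
  "motion": [
    {"fingers": 1,"roll": 15,"translation": [-5,-12.5,0]},
    {"fingers": 1,"roll": 15,"translation": [-10,-25,0]},
    {"fingers": 1,"roll": 15,"translation": [-15,-37,0]},
    {"fingers": 1,"roll": 15,"translation": [-20.8,-51.4,0]},
    {"fingers": 1,"roll": 15,"translation": [-20.8,-51.4,0]},
    {"fingers": 1,"roll": 15,"translation": [-20.8,-51.4,0]},
    {"fingers": 1,"roll": 15,"translation": [-20.8,-51.4,0]},
    {"fingers": 1,"roll": 15,"translation": [-20.8,-51.4,0]},
    {"fingers": 1,"roll": 15,"translation": [-20.8,-51.4,0]},
    {"fingers": 1,"roll": 15,"translation": [-20.8,-51.4,0]},
    {"fingers": 1,"roll": 15,"translation": [-20.8,-51.4,0]},
    {"fingers": 1,"roll": 15,"translation": [-20.8,-51.4,0]},
    {"fingers": 1,"roll": 15,"translation": [-20.8,-51.4,0]},
    {"fingers": 1,"roll": 15,"translation": [-20.8,-51.4,0]},
    {"fingers": 1,"roll": 15,"translation": [-20.8,-51.4,0]},
    {"fingers": 1,"roll": 15,"translation": [-20.8,-51.4,0]},
    {"fingers": 1,"roll": 15,"translation": [-20.8,-51.4,0]},
    {"fingers": 1,"roll": 15,"translation": [-20.8,-51.4,0]},
    {"fingers": 1,"roll": 15,"translation": [-20.8,-51.4,0]},
    {"fingers": 1,"roll": 15,"translation": [-20.8,-51.4,0]}
  ]
}}

```text
clock: 1.77
eef_pos: [0.5821, -0.1004, 0.2457]
tool_rot: [0.736, -0.677, 0.0, -0.0]
ft_force: [0.3, -0.8, 0.6]
grip_width: 0.0001
```

>>> {"name": "play_rows", "arguments": {
  "motion": [
    {"fingers": 1,"roll": 0,"translation": [0,0,1]},
    {"fingers": 1,"roll": 0,"translation": [0,0,2]},
    {"fingers": 1,"roll": 0,"translation": [0,0,3]},
    {"fingers": 1,"roll": 0,"translation": [0,0,4]},
    {"fingers": 1,"roll": 0,"translation": [0,0,5]},
    {"fingers": 1,"roll": 0,"translation": [0,0,6]},
    {"fingers": 1,"roll": 0,"translation": [0,0,7]},
    {"fingers": 1,"roll": 0,"translation": [0,0,8]},
    {"fingers": 1,"roll": 0,"translation": [0,0,9]},
    {"fingers": 1,"roll": 0,"translation": [0,0,10]},
    {"fingers": 1,"roll": 0,"translation": [0,0,11]},
    {"fingers": 1,"roll": 0,"translation": [0,0,12]},
    {"fingers": 1,"roll": 0,"translation": [0,0,13]}
  ]
}}

```text
clock: 2.85
eef_pos: [0.5826, -0.0993, 0.1143]
tool_rot: [0.737, -0.676, -0.0, 0.0]
ft_force: [0.7, -0.4, 2.2]
grip_width: 0.0003
```

```bash
python3 - <<'E'
from h import *
c=cam("scene");cv2.imwrite("pics/s1.png",cv2.resize(c["pixels"][110:240,230:420,::-1],None,fx=4,fy=4,interpolation=cv2.INTER_CUBIC));print(bot.get_obs()["eef_pos"],bot.get_obs()["ft_force"])
E
```

```text
[ 0.58130356 -0.09911131  0.11196679] [ 0.18210214 -0.56250336 -0.80406015]
```

View pics/s1.png

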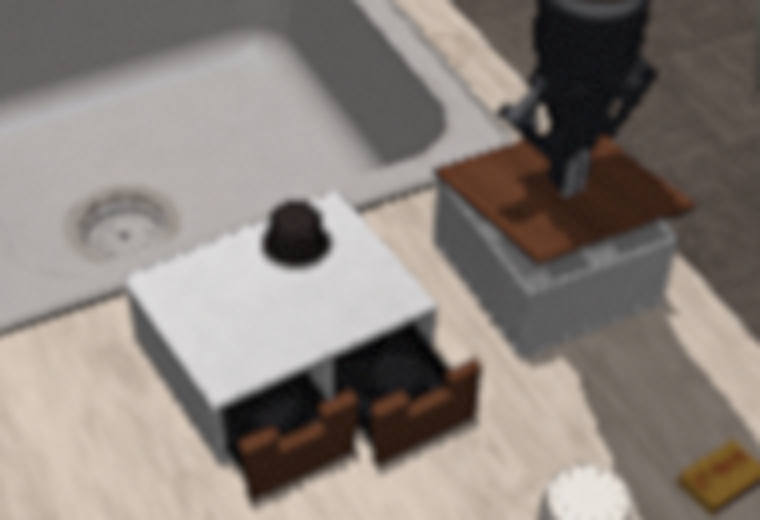

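The lid (centred about (570,195) in the crop) is following the fingertips down and is nearly shut. I'll press it home, shifting slightly towards the front edge.

>>> {"name": "play_rows", "arguments": {
  "motion": [
    {"fingers": 1,"roll": 0,"translation": [0,0.8,0.5]},
    {"fingers": 1,"roll": 0,"translation": [0,1.6,1.0]},
    {"fingers": 1,"roll": 0,"translation": [0,2.5,1.4]},
    {"fingers": 1,"roll": 0,"translation": [0,2.5,1.7]},
    {"fingers": 1,"roll": 0,"translation": [0,2.5,2.0]},
    {"fingers": 1,"roll": 0,"translation": [0,2.5,2.2]},
    {"fingers": 1,"roll": 0,"translation": [0,2.5,2.3]},
    {"fingers": 1,"roll": 0,"translation": [0,2.5,2.3]}
  ]
}}

```text
clock: 3.57
eef_pos: [0.5578, -0.1015, 0.094]
tool_rot: [0.737, -0.676, 0.0, 0.0]
ft_force: [-6.0, 1.3, 11.0]
grip_width: -0.0
```

>>> {"name": "play_rows", "arguments": {
  "motion": [
    {"fingers": 1,"roll": 0,"translation": [0,0,-3.5]},
    {"fingers": 1,"roll": 0,"translation": [0,0,-7]},
    {"fingers": 1,"roll": 0,"translation": [-4,2.5,-7]},
    {"fingers": 1,"roll": 0,"translation": [-7.5,4.5,-7]},
    {"fingers": 1,"roll": 0,"translation": [-11,6.5,-7]},
    {"fingers": 1,"roll": 0,"translation": [-14,8.5,-7]},
    {"fingers": 1,"roll": 0,"translation": [-17.3,10.4,-7]},
    {"fingers": 1,"roll": 0,"translation": [-17.3,10.4,-7]},
    {"fingers": 1,"roll": 0,"translation": [-17.3,10.4,-7]},
    {"fingers": 1,"roll": 0,"translation": [-17.3,10.4,-4]},
    {"fingers": 1,"roll": 0,"translation": [-17.3,10.4,-1]},
    {"fingers": 1,"roll": 0,"translation": [-17.3,10.4,2]},
    {"fingers": 1,"roll": 0,"translation": [-17.3,10.4,5]},
    {"fingers": 1,"roll": 0,"translation": [-17.3,10.4,5]},
    {"fingers": 1,"roll": 0,"translation": [-17.3,10.4,5]}
  ]
}}

```text
clock: 4.82
eef_pos: [0.4404, 0.0475, 0.0412]
tool_rot: [0.742, -0.67, -0.005, -0.002]
ft_force: [0.7, 0.9, 0.2]
grip_width: 0.0003
```

```bash
python3 - <<'E'
from h import *
c=cam("scene");cv2.imwrite("pics/s2.png",cv2.resize(c["pixels"][120:290,220:420,::-1],None,fx=3.5,fy=3.5,interpolation=cv2.INTER_CUBIC));print(bot.get_obs()["eef_pos"],bot.get_obs()["ft_force"])
E
```

```text
[0.4418786  0.04780619 0.04268244] [-0.3937332  -0.73800722  0.50049575]
```

View pics/s2.png

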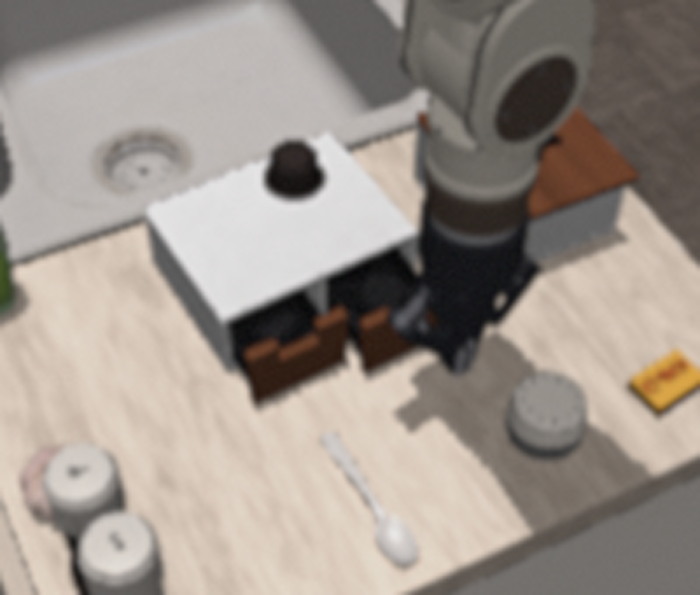

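The lid looks flat, and the fingertips stand in front of the right drawer's front. They are 15 mm right of the commanded y, so I'll check the joints.

```bash
python3 - <<'E'
from h import *
o=bot.get_obs();print(o["joint_pos"].round(3),o["tool_rot"].round(3),o["tau"].round(1))
E
```

```text
[ 0.101  0.338 -0.453  0.78   0.011  3.141] [ 0.742 -0.67  -0.004 -0.004] [ -0.  -33.9  17.5   0.1   0.    0. ]
```

Joint 6 is at its limit. I'll lift and give the gripper a half turn, which leaves the fingertips in an equivalent position.

>>> {"name": "play_rows", "arguments": {
  "motion": [
    {"fingers": 1,"roll": 0,"translation": [0,0,-3]},
    {"fingers": 1,"roll": 0,"translation": [0,0,-6]},
    {"fingers": 1,"roll": -90,"translation": [0,0,-7]},
    {"fingers": 1,"roll": -90,"translation": [0,0,-7]},
    {"fingers": 1,"roll": -90,"translation": [0,0,-7]},
    {"fingers": 1,"roll": -90,"translation": [0,0,-7]},
    {"fingers": 1,"roll": -90,"translation": [0,0,-7]},
    {"fingers": 1,"roll": -90,"translation": [0,0,-7]},
    {"fingers": 1,"roll": -90,"translation": [0,0,-7]},
    {"fingers": 1,"roll": -90,"translation": [0,0,-7]},
    {"fingers": 1,"roll": -90,"translation": [0,0,-7]},
    {"fingers": 1,"roll": -90,"translation": [0,0,-7]},
    {"fingers": 1,"roll": -90,"translation": [0,0,-7]},
    {"fingers": 1,"roll": -90,"translation": [0,0,-7]},
    {"fingers": 1,"roll": -90,"translation": [0,0,-7]},
    {"fingers": 1,"roll": -90,"translation": [0,0,-7]}
  ]
}}

```text
clock: 6.2
eef_pos: [0.443, 0.0475, 0.115]
tool_rot: [0.999, 0.052, 0.002, -0.006]
ft_force: [-0.1, 0.0, 0.2]
grip_width: 0.0002
```

>>> {"name": "play_rows", "arguments": {
  "motion": [
    {"fingers": 1,"roll": -90,"translation": [0,0,0]},
    {"fingers": 1,"roll": -90,"translation": [0,0,0]},
    {"fingers": 1,"roll": -90,"translation": [0,0,0]},
    {"fingers": 1,"roll": -90,"translation": [0,0,0]},
    {"fingers": 1,"roll": -90,"translation": [0,0,0]},
    {"fingers": 1,"roll": -90,"translation": [0,0,0]},
    {"fingers": 1,"roll": -90,"translation": [0,0,0]},
    {"fingers": 1,"roll": -90,"translation": [0,0,0]},
    {"fingers": 1,"roll": -90,"translation": [0,0,0]},
    {"fingers": 1,"roll": -90,"translation": [0,0,0]},
    {"fingers": 1,"roll": -90,"translation": [0,0,0]},
    {"fingers": 1,"roll": -90,"translation": [0,0,0]},
    {"fingers": 1,"roll": -90,"translation": [0,0,0]},
    {"fingers": 1,"roll": -90,"translation": [0,0,0]}
  ]
}}

```text
clock: 7.37
eef_pos: [0.4423, 0.0475, 0.1141]
tool_rot: [0.67, 0.742, 0.005, -0.003]
ft_force: [0.3, -1.2, 0.7]
grip_width: 0.0003
```

>>> {"name": "play_rows", "arguments": {
  "motion": [
    {"fingers": 1,"roll": 0,"translation": [1.5,0,0]},
    {"fingers": 1,"roll": 0,"translation": [1.5,0,2.5]},
    {"fingers": 1,"roll": 0,"translation": [1.5,0,5]},
    {"fingers": 1,"roll": 0,"translation": [1.5,0,7.2]},
    {"fingers": 1,"roll": 0,"translation": [1.5,0,7.2]},
    {"fingers": 1,"roll": 0,"translation": [1.5,1,7.2]},
    {"fingers": 1,"roll": 0,"translation": [1.5,2,7.2]},
    {"fingers": 1,"roll": 0,"translation": [1.5,2.7,7.2]},
    {"fingers": 1,"roll": 0,"translation": [1.5,3.4,7.2]},
    {"fingers": 1,"roll": 0,"translation": [1.5,4.1,7.2]},
    {"fingers": 1,"roll": 0,"translation": [1.5,4.8,7.2]},
    {"fingers": 1,"roll": 0,"translation": [1.5,5.5,7.2]},
    {"fingers": 1,"roll": 0,"translation": [1.5,6.1,7.2]},
    {"fingers": 1,"roll": 0,"translation": [1.5,6.6,7.2]},
    {"fingers": 1,"roll": 0,"translation": [1.5,7.0,7.2]},
    {"fingers": 1,"roll": 0,"translation": [1.5,7.2,7.2]},
    {"fingers": 1,"roll": 0,"translation": [1.5,7.2,7.2]}
  ]
}}

```text
clock: 8.78
eef_pos: [0.5116, 0.0708, 0.0404]
tool_rot: [0.67, 0.743, 0.004, -0.004]
ft_force: [0.1, 0.8, 0.2]
grip_width: 0.0001
```

>>> {"name": "play_rows", "arguments": {
  "motion": [
    {"fingers": 1,"roll": 0,"translation": [0,0.2,0]},
    {"fingers": 1,"roll": 0,"translation": [0,0.4,0]},
    {"fingers": 1,"roll": 0,"translation": [0,0.6,0]},
    {"fingers": 1,"roll": 0,"translation": [0,0.6,0]}
  ]
}}

```text
clock: 9.12
eef_pos: [0.5171, 0.0713, 0.0404]
tool_rot: [0.67, 0.743, 0.004, -0.004]
ft_force: [-1.4, -0.2, -0.1]
grip_width: 0.0
```

```bash
python3 - <<'E'
from h import *
c=cam("top");cv2.imwrite("pics/t3.png",cv2.resize(c["pixels"][130:300,250:450,::-1],None,fx=3.5,fy=3.5,interpolation=cv2.INTER_CUBIC));o=bot.get_obs();print(o["eef_pos"],o["ft_force"])
E
```

```text
[0.5170314  0.07132003 0.0404007 ] [ 0.4510351 -0.1258627 -0.9924512]
```

View pics/t3.png

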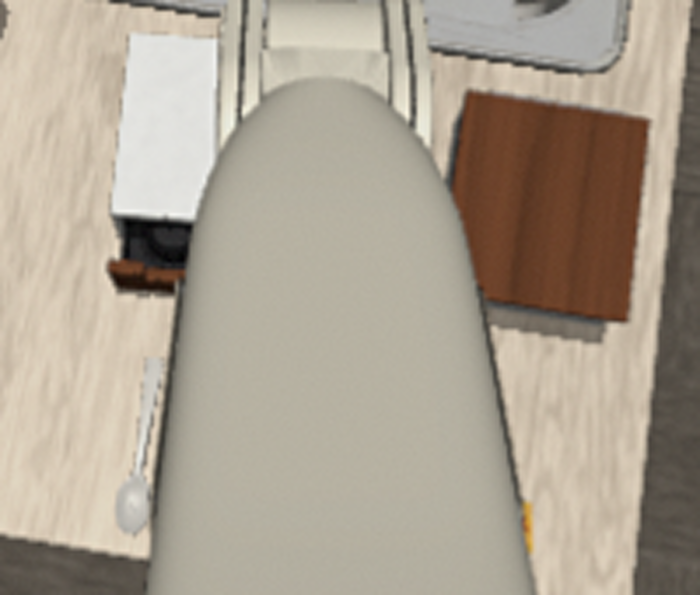

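The arm hides the right drawer in this view, and the lid looks flat at (550,205). I'll keep pushing in small steps until the force rises at the stop.

>>> {"name": "play_rows", "arguments": {
  "motion": [
    {"fingers": 1,"roll": 0,"translation": [0,0.15,0]},
    {"fingers": 1,"roll": 0,"translation": [0,0.3,0]},
    {"fingers": 1,"roll": 0,"translation": [0,0.45,0]},
    {"fingers": 1,"roll": 0,"translation": [0,0.45,0]}
  ]
}}

```text
clock: 9.5
eef_pos: [0.5214, 0.0717, 0.0404]
tool_rot: [0.67, 0.743, 0.004, -0.004]
ft_force: [-1.8, -1.0, -0.5]
grip_width: 0.0002
```

>>> {"name": "play_rows", "arguments": {
  "motion": [
    {"fingers": 1,"roll": 0,"translation": [0,0.15,0]},
    {"fingers": 1,"roll": 0,"translation": [0,0.3,0]},
    {"fingers": 1,"roll": 0,"translation": [0,0.45,0]},
    {"fingers": 1,"roll": 0,"translation": [0,0.45,0]}
  ]
}}

```text
clock: 9.83
eef_pos: [0.5215, 0.0716, 0.04]
tool_rot: [0.67, 0.742, 0.0, -0.007]
ft_force: [-10.3, -1.7, 8.8]
grip_width: 0.0
```

Right drawer is at its stop: the fingertips halted at x=0.5215 with 10 N. Now I back off and move over to the left drawer.

>>> {"name": "play_rows", "arguments": {
  "motion": [
    {"fingers": 1,"roll": 0,"translation": [0,-2,0]},
    {"fingers": 1,"roll": 0,"translation": [0,-5,0]},
    {"fingers": 1,"roll": 0,"translation": [0,-6.5,-1]},
    {"fingers": 1,"roll": 0,"translation": [0,-6.5,-4]},
    {"fingers": 1,"roll": 0,"translation": [3,-6.5,-4]},
    {"fingers": 1,"roll": 0,"translation": [6,-6.5,-4]},
    {"fingers": 1,"roll": 0,"translation": [9,-6.5,-4]},
    {"fingers": 1,"roll": 0,"translation": [9,-6.5,-4]},
    {"fingers": 1,"roll": 0,"translation": [9,-6.5,-2]},
    {"fingers": 1,"roll": 0,"translation": [9,-6.5,0]},
    {"fingers": 1,"roll": 0,"translation": [9,-6.5,0]},
    {"fingers": 1,"roll": 0,"translation": [9,-5.5,0]},
    {"fingers": 1,"roll": 0,"translation": [9,-4.5,0]},
    {"fingers": 1,"roll": 0,"translation": [9,-3.5,0]},
    {"fingers": 1,"roll": 0,"translation": [9,-2.8,0]},
    {"fingers": 1,"roll": 0,"translation": [9,-2.1,0]},
    {"fingers": 1,"roll": 0,"translation": [9,-1.5,0]},
    {"fingers": 1,"roll": 0,"translation": [9,-1.1,0]},
    {"fingers": 1,"roll": 0,"translation": [9,-0.8,0]},
    {"fingers": 1,"roll": 0,"translation": [9,-0.8,0]}
  ]
}}

```text
clock: 11.5
eef_pos: [0.5093, 0.1609, 0.0415]
tool_rot: [0.67, 0.742, 0.004, -0.004]
ft_force: [-0.5, -0.1, 0.0]
grip_width: -0.0
```

>>> {"name": "play_rows", "arguments": {
  "motion": [
    {"fingers": 1,"roll": 0,"translation": [0,0.15,0]},
    {"fingers": 1,"roll": 0,"translation": [0,0.3,0]},
    {"fingers": 1,"roll": 0,"translation": [0,0.45,0]},
    {"fingers": 1,"roll": 0,"translation": [0,0.6,0]},
    {"fingers": 1,"roll": 0,"translation": [0,0.6,0]}
  ]
}}

```text
clock: 11.92
eef_pos: [0.5141, 0.1614, 0.0413]
tool_rot: [0.67, 0.743, 0.003, -0.004]
ft_force: [-1.8, 0.2, 1.3]
grip_width: -0.0002
```

>>> {"name": "play_rows", "arguments": {
  "motion": [
    {"fingers": 1,"roll": 0,"translation": [0,0.15,0]},
    {"fingers": 1,"roll": 0,"translation": [0,0.3,0]},
    {"fingers": 1,"roll": 0,"translation": [0,0.45,0]},
    {"fingers": 1,"roll": 0,"translation": [0,0.45,0]}
  ]
}}

```text
clock: 12.25
eef_pos: [0.5143, 0.1613, 0.0409]
tool_rot: [0.67, 0.743, 0.0, -0.007]
ft_force: [-12.1, -1.7, 8.8]
grip_width: -0.0001
```

The left drawer is at its stop too (12 N). I'll retreat and check.

>>> {"name": "play_rows", "arguments": {
  "motion": [
    {"fingers": 1,"roll": 0,"translation": [0,-3,0]},
    {"fingers": 1,"roll": 0,"translation": [0,-6,0]},
    {"fingers": 1,"roll": 0,"translation": [0,-7,-4]},
    {"fingers": 1,"roll": 0,"translation": [0,-7,-8]},
    {"fingers": 1,"roll": 0,"translation": [0,-7,-12]},
    {"fingers": 1,"roll": 0,"translation": [0,-7,-16]},
    {"fingers": 1,"roll": 0,"translation": [0,-7,-20]},
    {"fingers": 1,"roll": 0,"translation": [0,-7,-20]},
    {"fingers": 1,"roll": 0,"translation": [-10,-10,-20]},
    {"fingers": 1,"roll": 0,"translation": [-20,-13,-20]},
    {"fingers": 1,"roll": 0,"translation": [-30,-16,-20]},
    {"fingers": 1,"roll": 0,"translation": [-45,-20,-20]},
    {"fingers": 1,"roll": 0,"translation": [-45,-20,-20]},
    {"fingers": 1,"roll": 0,"translation": [-45,-20,-20]},
    {"fingers": 1,"roll": 0,"translation": [-45,-20,-20]},
    {"fingers": 1,"roll": 0,"translation": [-45,-20,-20]},
    {"fingers": 1,"roll": 0,"translation": [-45,-20,-20]},
    {"fingers": 1,"roll": 0,"translation": [-45,-20,-20]},
    {"fingers": 1,"roll": 0,"translation": [-45,-20,-20]},
    {"fingers": 1,"roll": 0,"translation": [-45,-20,-20]}
  ]
}}

```text
clock: 13.92
eef_pos: [0.366, -0.3141, 0.2364]
tool_rot: [0.672, 0.741, 0.003, -0.002]
ft_force: [0.3, -0.1, 0.7]
grip_width: 0.0
```

```bash
python3 - <<'E'
from h import *
import pickle
d=pickle.load(open("c0.pkl","rb"))
for n,(x,y,w,h) in {"top":(170,130,280,170),"scene":(210,110,220,210)}.items():
    c=cam(n); a=d[n]["pixels"][y:y+h,x:x+w,::-1];b=c["pixels"][y:y+h,x:x+w,::-1]
    im=np.vstack([a,b]) if n=="top" else np.hstack([a,b])
    cv2.imwrite(f"pics/{n}4.png",cv2.resize(im,None,fx=1.7,fy=1.7,interpolation=cv2.INTER_CUBIC))
print(bot.get_obs()["eef_pos"])
E
```

```text
[ 0.36636236 -0.31082388  0.23614815]
```

View pics/top4.png

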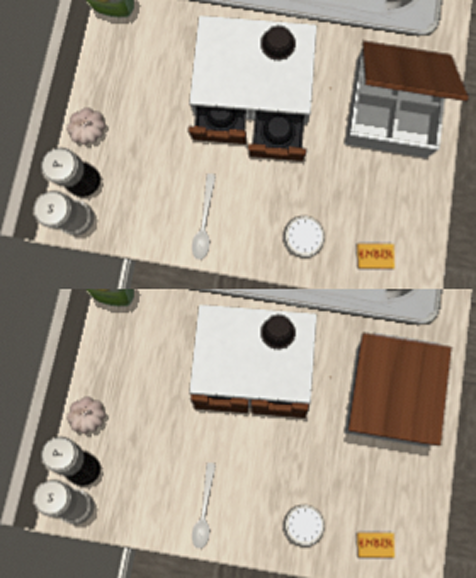

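View pics/scene4.png

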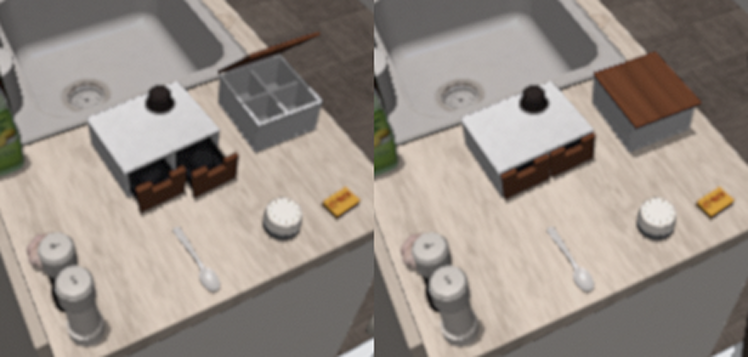

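Compared side by side, both fronts are flush with each other and with the unit (lower half of the top picture, about (250,405)). The lid is flat on the box, and every loose thing is where it was. Handing in.

```bash
python3 -c "
from workcell import bot
print(bot.job_done())"
```

```text
the job is handed in; nothing more can be done
None
```

Both drawers are pushed home, the tea-box lid is down flat, and I handed the job in at about 14 s of the 56 s allowed. No verdict was reported.

- **Lid:** I pressed it down with the closed fingertips until they stopped 80 mm above the worktop with 11 N. That is the height of the outer face of a shut lid.
- **Drawers:** I pushed each one until its stop pushed back, 10 N on the right and 12 N on the left. The fingertips stopped 2–3 mm farther in than I had estimated from the pictures on the right, and within about 1 mm on the left, where the target was worked out from the right drawer's stop.
- **Last pictures:** Compared by eye with the first ones, the drawer fronts are flush with each other and the unit, and the lid is flat. All seven loose things are where they stood. The arm was clear of everything.

One thing went wrong on the way: the gripper's last joint reached its limit in front of the right drawer. I lifted and gave it a half turn before pushing.

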